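# Stack the slab sugar in bond

### The arm

A 6-joint arm with a two-finger parallel gripper is mounted at the origin on the work surface. World frame = base frame: x ahead of the robot, y to its left, z up, the work surface at z = 0. Lengths are in m, angles in degrees, forces in N, time in s.
With the tool pointing down it reaches from about 0.4 to 0.825 m from the base axis. Payload 7 kg.
Tool frame: the origin (TCP) lies midway between the tips of the shut fingers; the grasp point (between the pads) lies 19 mm behind it; z points along the fingers, y is the line along which they close (so a half turn about z gives the same grasp; the last joint's range is limited). The gripper opens to 88 mm and grips with 3 to 60 N. Pads are 19 mm wide; open, the fingers measure 130 mm over their backs; the gripper's body (78 mm by 193 mm) begins 47 mm behind the grasp point.
Start: joints at [85.434, 20.546, 0.682, 0, -70.136, -16.507], TCP at [0.243, 0.63, 0.227] pointing down, gripper open.
Joint ranges: [-176.03, 176.03], [-82.01, 121.73], [-58.28, 71.71], [-173.87, 95.51], [-174.79, -0.11], [-173.66, 173.66]. Speed limits (degrees/s): [136.94, 136.94, 172.46, 180, 180, 180].

### API

Orientations are given as [roll, pitch, yaw] about the fixed x, y, z axes, in that order (R = Rz(yaw) Ry(pitch) Rx(roll)).
In Python, from plant import ctrl gives the robot as it stands.
- The arm moves only by the tool step_arm, never from a script. Its argument "rows" is a list of rows, each a list of 3 entries, a list of its own where there are three numbers: the closure, from 0 (fully open) to 1 (shut), then the shift along the world's x, y, z in mm, then the turn, a rotation vector about the world's x, y, z in rad. A call has exactly 5 rows; each row is the pose to reach, as a shift and turn from the pose commanded when the call began; what a row does not reach only later rows make up. A row lasts 1/12 s, in which the tool goes at most 41.7 mm and 7.16 degrees, less where a joint would pass 70% of its speed; a pose out of reach is approached as far as the arm can. A call with a gripper value outside its range is refused whole. The fingers move at their own pace and stop on an object; the grip force is fixed at half the most. Time passes only in rows, so rows that repeat a pose let the fingers close, or fill a call up. It gives the time, the measured TCP pose, the force, the opening and the grip force at its end, in the units of the state.
- ctrl.get_obs(): the state, without advancing time (a new reading comes with each control period).
- ctrl.snapshot(name): name is "side" or "top" or "wrist"; returns the picture (420x560x3 uint8, red, green, blue); there is no depth.
- ctrl.camera_model(name): a dict with "intrinsics" (3x3 intrinsics, pixels), "R" (3x3) and "t" (3): a world point X has camera coordinates R X + t. Camera axes: x right, y down, z forward; pixel columns grow to the right and rows downward; lengths in m; the calibration is good to about 2 mm. A picture is of the moment at which its call begins: read the wrist's pose just before it. camera_model takes no time and is no camera call; for the wrist camera it gives the pose at the moment of the call.
- ctrl.close_job(): hands the job in; it is judged then, once.
The state is a dict: "clock": time; "joint_pos": joint angles; "qvel": joint speeds; "tau": joint torques, N m; "tool_pos": TCP position; "orientation": TCP orientation; "force": force on the tool from outside, world axes, zero at the start; "moment": the same for the moment, N m; "opening": finger opening in m; "gripper_force": force on a finger pad.
Only numpy, scipy, OpenCV 4.12 (cv2) and the standard library are available. Lean on these libraries where they do the work, as an engineer would, in place of code of your own. Each camera call takes 0.05 s, during which the arm holds its last target. There are 200 camera calls.

### The job

Two long blocks of slab sugar already lie end to end on the tray. Lay the second course on them brick-fashion so that the stack will not split: first the loose long block squarely across the middle of the joint, then a half block on each side of it, lying the same way as the blocks below, with the outer ends and the sides flush with the course beneath. Set every block down gently without dropping it, keep the bottom course where it is, let go of everything, and leave the bowl, jar, pots and skimmer alone.

Things in the scene. Friction and masses are not known exactly. Their poses are not given: they have to be found in the camera images.
- tray: Shallow aluminium tray, fixed, 294 mm (own x) by 94 mm (own y), floor 4 mm thick, rim 10 mm high; origin at the centre of its underside, on the work surface. The bottom course lies along its x axis, centred on it.
- base_a: Brown block of pressed slab sugar, 120 mm long (own x) by 40 mm wide (own y) by 30 mm high (own z, up); origin at its centre. Loose, 0.2 kg. Bottom course, at the tray's -x end, its top 34 mm above the work surface. Its x axis points along the course, towards base_b, whose centre is 122 mm away (a joint gap of 2 mm); the whole course is 242 mm long.
- base_b: Brown block of pressed slab sugar, 120 mm long (own x) by 40 mm wide (own y) by 30 mm high (own z, up); origin at its centre. Loose, 0.2 kg. Bottom course, at the tray's +x end; its x axis points along the course, away from base_a.
- long_block: Brown block of pressed slab sugar, 120 mm long (own x) by 40 mm wide (own y) by 30 mm high (own z, up); origin at its centre. Loose, about 0.2 kg, lying flat on the work surface apart from the tray.
- half_1: Brown block of pressed slab sugar, 54 mm long (own x) by 40 mm wide (own y) by 30 mm high (own z, up); origin at its centre. Loose, about 0.09 kg, a long block cut short, lying flat on the work surface. With its outer end flush with the course's end its centre is 94 mm from the middle of the course, which leaves 7 mm to a centred long block. Either half may go at either end.
- half_2: Brown block of pressed slab sugar, 54 mm long (own x) by 40 mm wide (own y) by 30 mm high (own z, up); origin at its centre. The same as half_1, elsewhere on the work surface.
- bowl: White melamine bowl, rim 124 mm across, 50 mm high, bystander; origin at the centre of its underside.
- jar: Glass jar with a twist cap, 72 mm across, about 110 mm high, bystander; origin at the centre of its underside.
- pots: Nested pair of aluminium pots with side handles along own x, 212 mm across the rim and 258 mm over the handles, 137 mm high, bystander; origin at the centre of the underside.
- skimmer: Bamboo skimmer lying flat, handle to own -x (end at -177 mm), round head 120 mm across centred at +155 mm, 14 mm high, bystander; origin under the handle.
Things that resemble listed ones, but are neither listed nor needed, are in the scene too. Leave any red or yellow look-alike of the long_block alone.

How it is judged:
By the outcome, as a careful person would: the job done as asked, in the order asked, and still so for the second after the job is handed in, with the robot touching nothing.
It also fails if it takes over 64 s, if anything falls off the work surface, if the arm or the gripper's body presses on something with over 40 N, if the wrist force passes 120 N, or if a joint passes its speed limit or range.

## Working session

There is one attempt and no reset: what is moved stays moved. The work goes in short steps, Python scripts to look and compute and a tool call to move; the robot and the scene stay as the last step left them, time stands still between calls to the robot, and variables do not carry over. Pictures are saved under pics/ and viewed, at most 12 in all, crops included, and the job is handed in when it is done.

Besides the shell and the picture viewer there is one more tool, called after "Call:" as name(argument=value, ...), one argument or row to a line, values as JSON. step_arm: Moves the arm, as the interface text tells. Its arguments: {"type":"object","properties":{"rows":{"type":"array"}},"required":["rows"]}

```bash
mkdir -p pics; ls; python3 - <<'E'
from plant import ctrl
import cv2
for n in ["top","side"]:
    im=ctrl.snapshot(n); cv2.imwrite(f"pics/{n}0.png",im[:,:,::-1])
    m=ctrl.camera_model(n); print(n,m)
print(ctrl.get_obs())
E
```

```text
pics
top {'intrinsics': array([[450.46136899,   0.        , 281.68470211],
       [  0.        , 450.46136899, 210.15397093],
       [  0.        ,   0.        ,   1.        ]]), 'R': array([[ 0.01035966, -0.99993897,  0.00383966],
       [-0.98760396, -0.01083317, -0.15659204],
       [ 0.15662408, -0.00216982, -0.98765591]]), 't': array([1.24190260e-03, 5.18489773e-01, 1.28418562e+00])}
side {'intrinsics': array([[537.46303261,   0.        , 277.21755811],
       [  0.        , 537.46303261, 216.49112621],
       [  0.        ,   0.        ,   1.        ]]), 'R': array([[ 0.9785581 , -0.20481251,  0.02181467],
       [-0.10174349, -0.57274736, -0.81339334],
       [ 0.17908743,  0.79373314, -0.58130491]]), 't': array([-0.47871903,  0.09105863,  1.8375945 ])}
{'clock': 0.1, 'joint_pos': array([ 8.54358530e+01,  2.05896469e+01,  6.40125331e-01, -1.95199860e-02,
       -7.01365008e+01, -1.65058378e+01]), 'qvel': array([-0.01368827, -0.09024181,  0.21687693, -0.03716926, -0.0782014 ,
       -0.12893689]), 'tau': array([-2.00586997e-03, -5.84160411e+01,  2.93750614e+01,  7.01549426e+00,
        1.01327710e-02, -5.57149258e-05]), 'tool_pos': array([0.24253684, 0.6294535 , 0.22569301]), 'orientation': array([ 1.79912308e+02, -6.84783888e-03, -2.10766259e+01]), 'force': array([0.27022656, 0.57486437, 0.00688763]), 'moment': array([ 0.00871342, -0.0065371 , -0.01882378]), 'gripper_force': 0.0, 'opening': 0.08767885774897433}
```

View pics/top0.png

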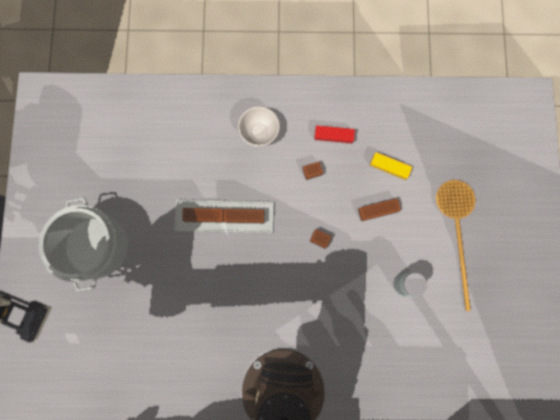

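View pics/side0.png

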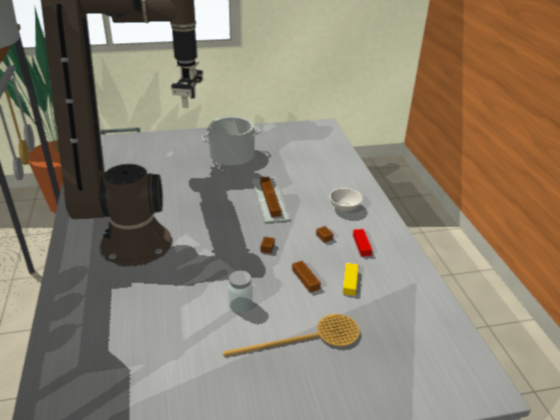

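Top view shows these candidates for the long block: brown (380,209), red (335,134) and yellow (391,165). The brown pair at (223,216) is the base course. The brown halves are at (313,170) and (320,238). By the description I take the brown one at (380,209), and will check it in a crop.

```bash
cat > h.py <<'E'
import numpy as np, cv2
from scipy.optimize import minimize
from plant import ctrl
def brown(im):
    h=cv2.cvtColor(im,cv2.COLOR_RGB2HSV).astype(int)
    return (((h[...,0]<14)&(h[...,1]>140)&(h[...,2]>25)&(h[...,2]<190)&(im[...,1]>12))).astype(np.uint8)
def corners(p,dims,zc):
    x,y,a=p; l,w,hh=dims
    s=np.array([[i,j,k] for i in(-1,1) for j in(-1,1) for k in(-1,1)])*np.array([l,w,hh])/2
    c,sn=np.cos(a),np.sin(a)
    return np.c_[x+c*s[:,0]-sn*s[:,1], y+sn*s[:,0]+c*s[:,1], zc+s[:,2]]
def proj(m,X):
    q=(m["R"]@X.T).T+m["t"]; q=q@m["intrinsics"].T
    return q[:,:2]/q[:,2:]
def back(m,uv,z):
    d=m["R"].T@np.linalg.solve(m["intrinsics"],[*uv,1]); o=-m["R"].T@m["t"]
    return (o+d*(z-o[2])/d[2])
def hullmask(m,p,dims,zc,shape,S=4):
    h=cv2.convexHull(proj(m,corners(p,dims,zc)).astype(np.float32))[:,0]
    big=np.zeros((shape[0]*S,shape[1]*S),np.uint8)
    cv2.fillConvexPoly(big,np.round(((h+.5)*S-.5)*16).astype(np.int32),255,shift=4)
    return cv2.resize(big,(shape[1],shape[0]),interpolation=cv2.INTER_AREA)/255.
def fit(m,mask,p0,dims,zc):
    """mask: this block's component only. returns x,y,yaw(rad),IoU"""
    mk=mask.astype(float); S=4
    f=lambda q:(lambda r:np.abs(r-mk).sum()/mk.sum())(hullmask(m,[q[0]/100,q[1]/100,q[2]],dims,zc,mk.shape,S))
    best=None
    for a in p0[2:]:
        x0=np.array([p0[0]*100,p0[1]*100,a])
        r=minimize(f,x0,method="Nelder-Mead",options=dict(initial_simplex=x0+np.array([[0,0,0],[.8,0,0],[0,.8,0],[0,0,.15]]),xatol=1e-3,fatol=1e-4))
        if best is None or r.fun<best.fun: best=r
    x=best.x; return x[0]/100,x[1]/100,x[2],best.fun
def comp(mask,uv):
    n,l,s,c=cv2.connectedComponentsWithStats(mask)
    d=[np.hypot(*(c[i]-uv)) if s[i,4]>40 else 1e9 for i in range(n)]; d[0]=1e9
    i=int(np.argmin(d)); return (l==i).astype(np.uint8),c[i],s[i]
E
python3 - <<'E'
from h import *
im=cv2.imread("pics/top0.png")[:,:,::-1]; m=ctrl.camera_model("top")
b=brown(im); b=cv2.morphologyEx(b,cv2.MORPH_CLOSE,np.ones((3,3)))
an=np.linspace(-1.4,1.57,6)
for n,uv,d,z in [("course",(223,216),(.242,.04,.03),.019),("long",(380,209),(.12,.04,.03),.015),("half1",(313,170),(.054,.04,.03),.015),("half2",(320,238),(.054,.04,.03),.015)]:
    mk,c,s=comp(b,uv); x=back(m,c,z)
    r=fit(m,mk,[x[0],x[1],*an],d,z); print(n,s,np.round(r[:2],4),round(np.degrees(r[2])%180,1),round(r[3],3))
crop=cv2.resize(im[140:260,170:420],None,fx=3,fy=3,interpolation=cv2.INTER_CUBIC)
cv2.imwrite("pics/crop0.png",crop[:,:,::-1])
E
```

```text
course [195 209  68  13 773] [0.5037 0.1522] 86.6 0.586
long [360 200  40  19 443] [ 0.5295 -0.2862] 108.5 0.363
half1 [304 163  18  15 179] [ 0.6459 -0.084 ] 90.6 0.583
half2 [312 231  18  16 177] [ 0.4384 -0.1083] 56.3 0.555
```

View pics/crop0.png

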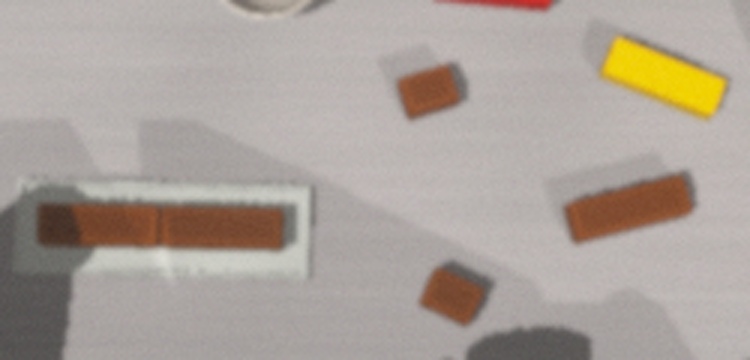

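The crop confirms the brown long block at crop (630,208), with the yellow one separate at (665,77). The halves are at (430,90) and (455,293), and the base joint at (160,227). My mask was too tight, so I'll loosen it.

```bash
cat >> h.py <<'E'
def brown(im):
    f=cv2.GaussianBlur(im,(3,3),0).astype(float); r,g,b=f[...,0],f[...,1],f[...,2]
    return ((r-b>0.38*r)&(r>30)&(g<0.68*r)&(g>0.22*r)).astype(np.uint8)
E
python3 - <<'E'
from h import *
im=cv2.imread("pics/top0.png")[:,:,::-1]; m=ctrl.camera_model("top")
b=brown(im); b=cv2.morphologyEx(b,cv2.MORPH_CLOSE,np.ones((3,3)))
an=np.linspace(-1.4,1.57,6)
print(im[216,188],im[216,240],im[208,380])
for n,uv,d,z in [("course",(223,216),(.242,.04,.03),.019),("long",(380,209),(.12,.04,.03),.015),("half1",(313,170),(.054,.04,.03),.015),("half2",(320,238),(.054,.04,.03),.015)]:
    mk,c,s=comp(b,uv); x=back(m,c,z)
    r=fit(m,mk,[x[0],x[1],*an],d,z); print(n,s,np.round(r[:2],4),round(np.degrees(r[2])%180,1),round(r[3],3))
print(back(m,(400,283),.1),back(m,(260,127),.05),back(m,(82,243),.137),back(m,(456,200),.01),-m["R"].T@m["t"])
o=ctrl.get_obs();w=ctrl.camera_model("wrist");print(o["tool_pos"],-w["R"].T@w["t"],w["R"],w["intrinsics"])
E
```

```text
[73 50 41] [119  74  52] [125  71  46]
course [193 209  70  13 797] [0.5044 0.1505] 86.9 0.54
long [360 200  40  19 460] [ 0.5298 -0.2883] 108.7 0.312
half1 [304 163  18  15 193] [ 0.6475 -0.0854] 90.2 0.471
half2 [312 231  18  16 195] [ 0.4391 -0.1085] 55.0 0.408
[ 0.31046515 -0.31948611  0.1       ] [0.76955191 0.07464715 0.05      ] [0.40786495 0.54310678 0.137     ] [ 0.56023469 -0.52045997  0.01      ] [0.31091529 0.00964517 1.34952012]
[0.24253684 0.6294535  0.22569301] [0.31551284 0.60076675 0.38438328] [[-3.59448348e-01 -9.33164569e-01  8.78972863e-04]
 [-8.92149010e-01  3.43925330e-01  2.92891637e-01]
 [-2.73618399e-01  1.04495240e-01 -9.56145238e-01]] [[314.31231832   0.         274.63062971]
 [  0.         314.31231832 208.35131823]
 [  0.           0.           1.        ]]
```

The loosened mask gives poses good enough to approach. I'll move to a lookout where the wrist camera sees the course and all the loose blocks.

Call:
step_arm(
  rows=[
    [0,[14,-32,2],[0,0,-0.06]],
    [0,[28,-63,4],[0,0,-0.12]],
    [0,[42,-95,7],[0,0,-0.18]],
    [0,[56,-126,10],[0,0,-0.24]],
    [0,[70,-157,12],[0,0,-0.3]],
  ],
)

```text
clock: 0.52
tool_pos: [0.313, 0.4712, 0.2384]
orientation: [180.0, -0.0, -38.4]
force: [1.4, -0.8, 0.1]
opening: 0.0875
gripper_force: 0.0
```

Call:
step_arm(
  rows=[
    [0,[14,-32,2],[0,0,-0.06]],
    [0,[28,-63,4],[0,0,-0.12]],
    [0,[42,-95,7],[0,0,-0.18]],
    [0,[56,-126,10],[0,0,-0.24]],
    [0,[70,-157,12],[0,0,-0.3]],
  ],
)

```text
clock: 0.93
tool_pos: [0.3829, 0.3141, 0.2507]
orientation: [180.0, 0.0, -55.6]
force: [0.9, 0.3, 0.9]
opening: 0.0874
gripper_force: 0.0
```

Call:
step_arm(
  rows=[
    [0,[14,-32,2],[0,0,-0.06]],
    [0,[28,-63,4],[0,0,-0.12]],
    [0,[42,-95,7],[0,0,-0.18]],
    [0,[56,-126,10],[0,0,-0.24]],
    [0,[70,-157,12],[0,0,-0.3]],
  ],
)

```text
clock: 1.35
tool_pos: [0.4529, 0.1571, 0.2628]
orientation: [-180.0, 0.0, -72.8]
force: [1.4, 0.4, 0.4]
opening: 0.0877
gripper_force: 0.0
```

Call:
step_arm(
  rows=[
    [0,[14,-32,2],[0,0,-0.06]],
    [0,[28,-63,4],[0,0,-0.12]],
    [0,[42,-95,7],[0,0,-0.18]],
    [0,[68,-157,12],[0,0,-0.3]],
    [0,[68,-157,12],[0,0,-0.3]],
  ],
)

```text
clock: 1.77
tool_pos: [0.5212, -0.001, 0.2746]
orientation: [180.0, -0.0, -90.3]
force: [0.0, 0.3, 0.3]
opening: 0.0879
gripper_force: 0.0
```

```bash
python3 - <<'E'
from h import *
import json
o=ctrl.get_obs(); m=ctrl.camera_model("wrist"); im=ctrl.snapshot("wrist"); cv2.imwrite("pics/w1.png",im[:,:,::-1])
json.dump({k:v.tolist() for k,v in m.items()},open("w1.json","w"))
print(o["clock"],o["tool_pos"],o["orientation"],np.abs(o["qvel"]).max(),o["joint_pos"])
E
```

```text
1.7667 [ 0.52124174 -0.0009613   0.27459802] [ 1.79985138e+02 -2.35038671e-02 -9.02766628e+01] 43.35118129767843 [ 2.14973379e+01  4.27043254e+00 -1.41048890e+01  1.71882283e-02
 -7.16471996e+01 -2.17794190e+01]
```

View pics/w1.png

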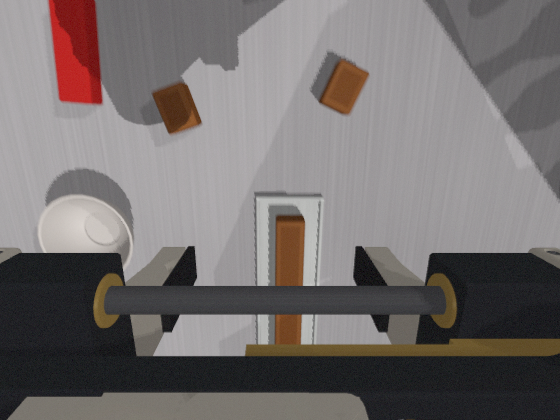

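This wrist view shows half_1 at (177,107), half_2 at (344,87) and the base_b end at (290,217). The tray is around the base, and the gripper hides everything below row 250. The long block is out of view. I'll measure these.

```bash
cat >> h.py <<'E'
import json
def load(n): return {k:np.array(v) for k,v in json.load(open(n)).items()}
def grab(tag,cam="wrist"):
    o=ctrl.get_obs(); m=ctrl.camera_model(cam); im=ctrl.snapshot(cam); cv2.imwrite(f"pics/{tag}.png",im[:,:,::-1])
    json.dump({k:v.tolist() for k,v in m.items()},open(tag+".json","w")); return o,m,im
def brown(im,gmax=.78):
    f=cv2.GaussianBlur(im,(3,3),0).astype(float); r,g,b=f[...,0],f[...,1],f[...,2]
    return cv2.morphologyEx(((r-b>0.3*r)&(r>25)&(g<gmax*r)&(g>0.22*r)).astype(np.uint8),cv2.MORPH_CLOSE,np.ones((3,3)))
def show(n,r): print(n,np.round(np.array(r[:2])*1000,1),"yaw",round(np.degrees(r[2])%180,1),"err",round(r[3],3))
AN=np.linspace(-1.4,1.57,6)
E
python3 - <<'E'
from h import *
im=cv2.imread("pics/w1.png")[:,:,::-1]; m=load("w1.json"); b=brown(im)
for n,uv in [("half1",(177,107)),("half2",(344,87))]:
    mk,c,s=comp(b,uv); x=back(m,c,.015); show(n,fit(m,mk,[x[0],x[1],*AN],(.054,.04,.03),.015))
mk,c,s=comp(b,(290,280)); print(s)
E=[]
for r in range(222,340,8):
    u=np.nonzero(mk[r])[0]; 
    if len(u): E.append((back(m,(u[0]-.5,r),.034)[:2],back(m,(u[-1]+.5,r),.034)[:2]))
E=np.array(E)*1000
for i in (0,1): k=np.polyfit(E[:,i,1],E[:,i,0],1); print("edge x at y=150:",np.polyval(k,150),"slope deg",np.degrees(np.arctan(k[0])), np.std(E[:,i,0]-np.polyval(k,E[:,i,1])))
v=np.nonzero(mk[:,290])[0][0]; print("end y",back(m,(290,v-.5),.034)*1000, back(m,(290,v-.5),.004)*1000)
im=cv2.imread("pics/top0.png")[:,:,::-1]; m=ctrl.camera_model("top"); b=brown(im)
for n,uv,d,z in [("course",(223,216),(.242,.04,.03),.019),("long",(380,209),(.12,.04,.03),.015),("half1",(313,170),(.054,.04,.03),.015),("half2",(320,238),(.054,.04,.03),.015)]:
    mk,c,s=comp(b,uv); x=back(m,c,z); print(s)
    show(n,fit(m,mk,[x[0],x[1],*AN],d,z))
E
```

```text
half1 [641.9 -84.7] yaw 106.2 err 0.133
half2 [ 435.5 -108.2] yaw 64.7 err 0.141
[ 276  216   29   70 1921]
edge x at y=150: 519.3729561907408 slope deg 0.21834469556352878 8.874675925196695e-14
edge x at y=150: 481.10709219700755 slope deg 0.0012135570195826667 0.33796002771700223
end y [499.59802193  51.80810514  34.        ] [498.08377756  61.75599575   4.        ]
[ 183  208   81   15 1062]
course [505.1 178.5] yaw 88.7 err 0.16
[359 199  42  21 544]
long [ 529.5 -286.1] yaw 105.2 err 0.12
[303 162  20  17 242]
half1 [647.4 -85.2] yaw 105.4 err 0.194
[311 230  20  18 244]
half2 [ 439.2 -108.7] yaw 62.2 err 0.141
```

The course is near x≈500, y≈52–294. I want a clean, still view of the whole course before picking.

Call:
step_arm(
  rows=[
    [0,[-3,36,6],[0,0,0]],
    [0,[-6,72,12],[0,0,0]],
    [0,[-9,108,18],[0,0,0]],
    [0,[-12,144,24],[0,0,0]],
    [0,[-15,180,30],[0,0,0]],
  ],
)

```text
clock: 2.23
tool_pos: [0.5051, 0.1832, 0.3047]
orientation: [180.0, -0.0, -89.9]
force: [1.2, 0.8, 0.2]
opening: 0.0878
gripper_force: 0.0
```

Call:
step_arm(
  rows=[
    [0,[-2,30,6],[0,0,0]],
    [0,[-5,60,12],[0,0,0]],
    [0,[-6,80,15],[0,0,0]],
    [0,[-6,80,15],[0,0,0]],
    [0,[-6,80,15],[0,0,0]],
  ],
)

```text
clock: 2.65
tool_pos: [0.4992, 0.2629, 0.3189]
orientation: [179.9, -0.0, -89.7]
force: [-0.1, -0.4, 0.0]
opening: 0.0877
gripper_force: 0.0
```

```bash
cat >> h.py <<'E'
def edges(m,mk,rows,z,yref):
    """left/right edge lines of a blob running along image rows, on plane z; mm"""
    out=[]
    for side in (0,-1):
        P=[]
        for r in rows:
            u=np.nonzero(mk[r])[0]
            if len(u): P.append(back(m,(u[side]+(-.5 if side==0 else .5),r),z)[:2]*1000)
        P=np.array(P); k=np.polyfit(P[:,1],P[:,0],1); out.append((np.polyval(k,yref),np.degrees(np.arctan(k[0])),np.std(P[:,0]-np.polyval(k,P[:,1]))))
    return np.round(out,2)
E
python3 - <<'E'
from h import *
o,m,im=grab("w2"); b=brown(im); print(o["clock"],o["tool_pos"],o["orientation"],np.abs(o["qvel"]).max())
x=proj(m,np.array([[.5,.173,.034]]))[0]; mk,c,s=comp(b,x); print(x,s)
show("course",fit(m,mk,[.5,.173,1.5,1.57],(.242,.04,.03),.019))
print(edges(m,mk,range(s[1]+5,s[1]+s[3]-5,4),.034,173))
v=np.nonzero(mk[:,int(c[0])])[0]; print("ends",[np.round(back(m,(c[0],q),z)*1000,1) for q in(v[0]-.5,v[-1]+.5) for z in(.034,)],v[[0,-1]])
E
```

```text
2.65 [0.49923118 0.26291821 0.31892042] [ 1.79946974e+02 -4.09759751e-02 -8.97064107e+01] 1.6427322059427243
[273.2578296  104.10137891] [ 259   10   32  187 5400]
course [500.2 182.9] yaw 89.4 err 0.05
[[5.1957e+02 7.1000e-01 5.1000e-01]
 [4.8087e+02 7.3000e-01 8.7000e-01]]
ends [array([500.5,  61.9,  34. ]), array([499.6, 301. ,  34. ])] [ 10 196]
```

View pics/w2.png

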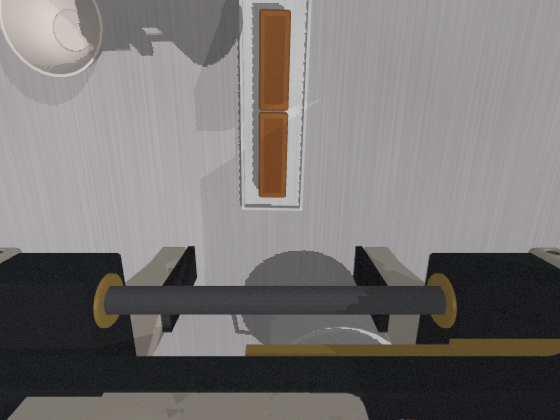

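The still view shows the whole course, with ends at rows 10 and 196 and the joint at row 110. Its centre is ≈(500.2,182), yaw 89.4. Next I go to the long block.

Call:
step_arm(
  rows=[
    [0,[2,-40,-5],[0,0,0.02]],
    [0,[4,-80,-10],[0,0,0.04]],
    [0,[6,-120,-15],[0,0,0.06]],
    [0,[8,-160,-20],[0,0,0.08]],
    [0,[10,-200,-25],[0,0,0.1]],
  ],
)

```text
clock: 3.12
tool_pos: [0.5089, 0.0591, 0.2944]
orientation: [-180.0, 0.0, -84.1]
force: [0.3, -0.2, 0.0]
opening: 0.0877
gripper_force: 0.0
```

Call:
step_arm(
  rows=[
    [0,[2,-40,-8],[0,0,0.03]],
    [0,[4,-80,-16],[0,0,0.06]],
    [0,[6,-120,-24],[0,0,0.09]],
    [0,[8,-160,-32],[0,0,0.12]],
    [0,[10,-200,-40],[0,0,0.16]],
  ],
)

```text
clock: 3.53
tool_pos: [0.5185, -0.141, 0.2544]
orientation: [-180.0, -0.0, -74.9]
force: [1.8, 0.4, -0.7]
opening: 0.0878
gripper_force: 0.0
```

Call:
step_arm(
  rows=[
    [0,[0,-30,0],[0,0,0]],
    [0,[0,-50,0],[0,0,0]],
    [0,[0,-50,0],[0,0,0]],
    [0,[0,-50,0],[0,0,0]],
    [0,[0,-50,0],[0,0,0]],
  ],
)

```text
clock: 3.95
tool_pos: [0.519, -0.1886, 0.2545]
orientation: [180.0, 0.0, -75.0]
force: [0.3, -0.2, 0.8]
opening: 0.0875
gripper_force: 0.0
```

```bash
python3 - <<'E'
from h import *
m=load("w2.json"); im=cv2.imread("pics/w2.png").astype(int).sum(2); c=im[100:122,265:286].mean(1); j=100+c.argmin(); print("joint",j,c.round(),back(m,(274,j),.034)*1000)
o,m,im=grab("w3"); b=brown(im); print(o["clock"],o["tool_pos"],o["orientation"],np.abs(o["qvel"]).max())
x=proj(m,np.array([[.526,-.286,.015]]))[0]; mk,c,s=comp(b,x); print(x,s)
show("long",fit(m,mk,[.526,-.286,1.8,1.87],(.12,.04,.03),.015))
E
```

```text
joint 112 [235. 235. 236. 241. 259. 277. 277. 279. 276. 258. 269. 354. 230. 240.
 283. 285. 286. 283. 261. 252. 251. 249.] [498.95790806 183.11450969  34.        ]
3.95 [ 0.51903794 -0.18860331  0.25445   ] [ 1.79985672e+02  1.26282108e-02 -7.50128366e+01] 1.4875345876188144
[289.0395675   97.43096587] [ 274   43   36  109 3654]
long [ 523.  -282.9] yaw 105.0 err 0.055
```

The long block is at (523,−283), yaw 105, and the tool yaw already matches. I'll descend and grasp.

Call:
step_arm(
  rows=[
    [0,[1,-34,-15],[0,0,0]],
    [0,[3,-66,-35],[0,0,0]],
    [0,[4,-94,-65],[0,0,0]],
    [0,[4,-94,-100],[0,0,0]],
    [0,[4,-94,-138],[0,0,0]],
  ],
)

```text
clock: 4.42
tool_pos: [0.5244, -0.2828, 0.1163]
orientation: [-179.9, -0.1, -75.0]
force: [0.8, -0.1, -0.8]
opening: 0.0875
gripper_force: 0.0
```

Call:
step_arm(
  rows=[
    [0,[0,0,-35],[0,0,0]],
    [0,[0,0,-65],[0,0,0]],
    [0,[0,0,-90],[0,0,0]],
    [0,[0,0,-103],[0,0,0]],
    [0,[0,0,-109],[0,0,0]],
  ],
)

```text
clock: 4.83
tool_pos: [0.5225, -0.2808, 0.0052]
orientation: [179.8, 0.1, -74.9]
force: [-0.7, -0.2, 0.1]
opening: 0.0874
gripper_force: 0.0
```

Call:
step_arm(
  rows=[
    [0,[0,0,0],[0,0,0]],
    [0.3,[0,0,0],[0,0,0]],
    [1,[0,0,0],[0,0,0]],
    [1,[0,0,0],[0,0,0]],
    [1,[0,0,0],[0,0,0]],
  ],
)

```text
clock: 5.25
tool_pos: [0.5245, -0.2822, 0.0088]
orientation: [-179.9, -0.1, -74.9]
force: [-0.2, -0.2, -0.2]
opening: 0.0661
gripper_force: 0.0
```

Call:
step_arm(
  rows=[
    [1,[0,0,0],[0,0,0]],
    [1,[0,0,0],[0,0,0]],
    [1,[0,0,0],[0,0,0]],
    [1,[0,0,0],[0,0,0]],
    [1,[0,0,0],[0,0,0]],
  ],
)

```text
clock: 5.67
tool_pos: [0.5238, -0.2822, 0.0077]
orientation: [-180.0, -0.0, -74.9]
force: [-0.3, 0.4, 2.0]
opening: 0.0399
gripper_force: 30.0
```

Gripped at 40 mm opening with 30 N. I'll lift, carry it to the course and turn it.

Call:
step_arm(
  rows=[
    [1,[0,0,8],[0,0,0]],
    [1,[0,0,25],[0,0,0]],
    [1,[0,0,50],[0,0,0]],
    [1,[0,0,80],[0,0,0]],
    [1,[0,10,110],[0,0,0]],
  ],
)

```text
clock: 6.08
tool_pos: [0.5229, -0.2729, 0.1184]
orientation: [179.9, 0.0, -75.0]
force: [1.5, 0.1, -1.2]
opening: 0.0398
gripper_force: 30.0
```

Call:
step_arm(
  rows=[
    [1,[-2,25,10],[0,0,-0.03]],
    [1,[-4,55,15],[0,0,-0.06]],
    [1,[-6,90,15],[0,0,-0.09]],
    [1,[-8,125,15],[0,0,-0.12]],
    [1,[-10,160,15],[0,0,-0.15]],
  ],
)

```text
clock: 6.5
tool_pos: [0.513, -0.1109, 0.133]
orientation: [-180.0, 0.0, -83.7]
force: [0.2, -0.6, -2.9]
opening: 0.0398
gripper_force: 30.0
```

Call:
step_arm(
  rows=[
    [1,[-2,35,0],[0,0,-0.03]],
    [1,[-4,70,0],[0,0,-0.06]],
    [1,[-6,105,0],[0,0,-0.09]],
    [1,[-8,140,0],[0,0,-0.12]],
    [1,[-10,175,0],[0,0,-0.12]],
  ],
)

```text
clock: 6.92
tool_pos: [0.503, 0.0644, 0.133]
orientation: [-180.0, 0.0, -90.5]
force: [1.5, -0.2, -1.4]
opening: 0.0399
gripper_force: 30.0
```

Call:
step_arm(
  rows=[
    [1,[-1,35,-5],[0,0,0]],
    [1,[-2,70,-15],[0,0,0]],
    [1,[-3,100,-25],[0,0,0]],
    [1,[-4,118,-35],[0,0,0]],
    [1,[-4,120,-45],[0,0,0]],
  ],
)

```text
clock: 7.33
tool_pos: [0.4998, 0.186, 0.0875]
orientation: [-179.9, 0.0, -90.2]
force: [0.3, 0.5, -2.2]
opening: 0.0398
gripper_force: 30.0
```

Call:
step_arm(
  rows=[
    [1,[0,0,0],[0,0,0]],
    [1,[0,0,0],[0,0,0]],
    [1,[0,0,0],[0,0,0]],
    [1,[0,0,0],[0,0,0]],
    [1,[0,0,0],[0,0,0]],
  ],
)

```text
clock: 7.75
tool_pos: [0.5001, 0.1822, 0.0883]
orientation: [-180.0, 0.0, -90.5]
force: [0.7, -0.4, -1.6]
opening: 0.0399
gripper_force: 30.0
```

```bash
python3 - <<'E'
from h import *
o,m,im=grab("w4"); print(o["clock"],o["tool_pos"],o["orientation"],o["opening"],o["force"])
z=o["tool_pos"][2]-.0077+.03; print(z, proj(m,np.array([[.5,.123,z],[.5,.062,.034],[.5,.304,.034]])))
E
```

```text
7.75 [0.50009535 0.18216119 0.08829185] [-1.79952487e+02  3.63066750e-02 -9.04699263e+01] 0.039872370151357514 [ 0.74045922 -0.39814977 -1.63066039]
0.11059185391279655 [[270.96568524 161.48845722]
 [271.29912017  42.4578254 ]
 [274.50750866 364.05710264]]
```

View pics/w4.png

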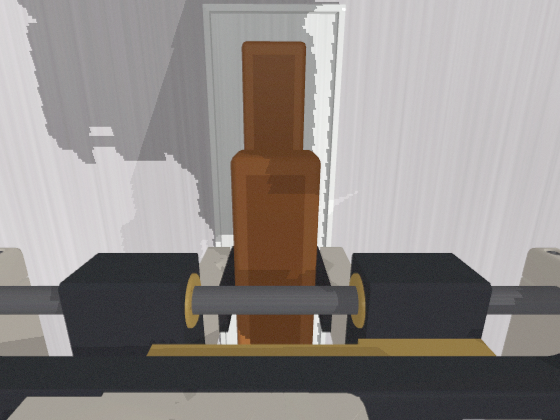

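The held block's front end is at row ~150 (cols 232–320), over base_b, whose end is at row ~42 (cols 243–305). I'll measure the relative offset.

```bash
cat >> h.py <<'E'
def rel(m,im,zt,rb,rh,endh,endb,zb=.034,tag=""):
    """rb/rh: row ranges of base / held block; zt: held block's top height. Prints centres, slopes"""
    b=brown(im); 
    for nm,rows,z in(("base",rb,zb),("held",rh,zt)):
        L=[];Rr=[]
        for r in rows:
            u=np.nonzero(b[r,180:380])[0]+180
            L.append(back(m,(u[0]-.5,r),z)[:2]*1000);Rr.append(back(m,(u[-1]+.5,r),z)[:2]*1000)
        L,Rr=np.array(L),np.array(Rr); C=(L+Rr)/2; k=np.polyfit(C[:,1],C[:,0],1)
        print(nm,"cx(y):",np.round(k[0]*C[:,1].mean()+k[1],1),"at y",C[:,1].mean().round(1),"slope deg",np.degrees(k[0]).round(2),"width",np.mean(L[:,0]-Rr[:,0]).round(1))
    col=b[:,274]; v=np.nonzero(col)[0][0]; print("base end row",v,"y",back(m,(274,v-.5),zb)[1]*1000)
    g=cv2.cvtColor(im,cv2.COLOR_RGB2GRAY).astype(float)
    w=[(np.nonzero(b[r,180:380])[0][[0,-1]]+180) for r in range(endh-12,endh+13)]
    print("held end: widths",[int(q[1]-q[0]) for q in w],"gray",g[endh-12:endh+13,265:285].mean(1).round().astype(int))
E
python3 - <<'E'
from h import *
im=cv2.imread("pics/w4.png")[:,:,::-1]; m=load("w4.json"); zt=.1106
rel(m,im,zt,range(55,140,3),range(175,240,3),150,42)
for r in (148,150,152): print(r,back(m,(274,r),zt)*1000)
E
```

```text
base cx(y): 499.0 at y 93.7 slope deg 0.79 width 38.7
held cx(y): 498.4 at y 143.6 slope deg 0.51 width 38.7
base end row 42 y 61.48809677319727
held end: widths [57, 57, 57, 57, 58, 57, 57, 57, 57, 57, 57, 58, 66, 70, 74, 76, 78, 80, 82, 84, 84, 86, 86, 88, 88] gray [71 71 71 72 71 71 71 71 70 71 71 71 71 71 71 71 71 71 73 74 75 80 80 80
 80]
148 [498.63425229 117.2293253  110.6       ]
150 [498.6415085  118.07721549 110.6       ]
152 [498.64879162 118.92825006 110.6       ]
```

```bash
python3 - <<'E'
from h import *
m=load("w4.json")
for r in (149.5,150.5,151.5): print(r,back(m,(274,r),.082)[1]*1000)
for r in (157,159,161): print(r,back(m,(274,r),.1106)[1]*1000)
print(proj(m,corners((.5,.183,np.radians(89.4)),(.12,.04,.03),.0956)).round(1)[:4], -m["R"].T@m["t"])
E
```

```text
149.5 121.11566351282377
150.5 121.6295191602609
151.5 122.1443271781488
157 121.0697085103485
159 121.9318872923282
161 122.79729035150285
[[234.7 152.7]
 [226.3 161.4]
 [310.9 152.9]
 [318.5 161.6]] [0.49816613 0.10237364 0.24689354]
```

Call:
step_arm(
  rows=[
    [1,[0,0,-10],[0,0,0]],
    [1,[0.8,0.5,-22],[0,0,-0.003]],
    [1,[0.8,0.5,-34],[0,0,-0.003]],
    [1,[0.8,0.5,-40],[0,0,-0.003]],
    [1,[0.8,0.5,-42],[0,0,-0.003]],
  ],
)

```text
clock: 8.22
tool_pos: [0.4998, 0.1826, 0.0441]
orientation: [179.9, -0.1, -90.6]
force: [-1.0, -0.8, -2.4]
opening: 0.04
gripper_force: 30.0
```

Call:
step_arm(
  rows=[
    [1,[0,0,0],[0,0,0]],
    [1,[0,0,0],[0,0,0]],
    [1,[0,0,0],[0,0,0]],
    [1,[0,0,0],[0,0,0]],
    [1,[0,0,0],[0,0,0]],
  ],
)

```text
clock: 8.63
tool_pos: [0.5007, 0.1835, 0.046]
orientation: [-180.0, 0.0, -90.6]
force: [-0.2, 0.2, -2.3]
opening: 0.04
gripper_force: 30.0
```

```bash
python3 - <<'E'
from h import *
o,m,im=grab("w5"); print(o["clock"],o["tool_pos"],o["orientation"],o["force"])
zt=o["tool_pos"][2]+.0223; p=proj(m,np.array([[.5,.122,zt-.03],[.5,.122,zt],[.5,.0612,.034]])); print(zt,p)
r=int(p[0,1]); e=int(p[2,1])
rel(m,im,zt,range(max(e+6,3),r-10,3),range(r+25,240,3),r,e)
for q in (-4,-2,0,2): print(r+q,back(m,(274,r+q-.5),zt-.029)[1]*1000)
E
```

```text
8.6333 [0.50073946 0.18352386 0.04604042] [-1.79960348e+02  3.26207046e-02 -9.05679546e+01] [-0.21957627  0.24937299 -2.25889202]
0.06834042141041985 [[272.63266332 148.27330961]
 [272.17801677 155.99761638]
 [271.22347436  18.8732728 ]]
base cx(y): 499.0 at y 88.6 slope deg 0.68 width 38.8
held cx(y): 498.9 at y 144.7 slope deg 0.87 width 38.7
base end row 20 y 61.4782741697235
held end: widths [72, 72, 72, 72, 72, 72, 72, 72, 72, 72, 72, 72, 72, 72, 72, 72, 74, 76, 78, 80, 82, 84, 85, 86, 87] gray [75 75 75 75 76 76 74 76 75 74 75 75 75 76 75 75 75 75 75 75 76 78 79 81
 81]
144 119.45676177583682
146 120.47665055086603
148 121.50030511224047
150 122.52774635543882
```

Call:
step_arm(
  rows=[
    [1,[0.7,0,-1],[0,0,0]],
    [1,[0.7,0,-2],[0,0,0]],
    [1,[0.7,0,-3],[0,0,0]],
    [1,[0.7,0,-4],[0,0,0]],
    [1,[0.7,0,-4],[0,0,0]],
  ],
)

```text
clock: 9.1
tool_pos: [0.5012, 0.1833, 0.0417]
orientation: [-180.0, -0.0, -90.6]
force: [-0.6, -0.3, 2.0]
opening: 0.04
gripper_force: 30.0
```

Call:
step_arm(
  rows=[
    [1,[0,0,0],[0,0,0]],
    [1,[0,0,0],[0,0,0]],
    [1,[0,0,0],[0,0,0]],
    [1,[0,0,0],[0,0,0]],
    [1,[0,0,0],[0,0,0]],
  ],
)

```text
clock: 9.52
tool_pos: [0.5012, 0.1833, 0.0417]
orientation: [-180.0, 0.0, -90.6]
force: [-1.1, -0.0, 1.3]
opening: 0.0398
gripper_force: 30.0
```

Contact is about 3.5 N. I'll release and rise, then check.

Call:
step_arm(
  rows=[
    [0.9,[0,0,0],[0,0,0]],
    [0.5,[0,0,0],[0,0,0]],
    [0.2,[0,0,0],[0,0,0]],
    [0,[0,0,0],[0,0,0]],
    [0,[0,0,0],[0,0,0]],
  ],
)

```text
clock: 9.93
tool_pos: [0.5013, 0.1834, 0.0415]
orientation: [-180.0, 0.0, -90.6]
force: [0.7, 0.1, 0.0]
opening: 0.0586
gripper_force: 0.0
```

Call:
step_arm(
  rows=[
    [0,[0,0,0],[0,0,0]],
    [0,[0,0,10],[0,0,0]],
    [0,[0,0,35],[0,0,0]],
    [0,[0,0,70],[0,0,0]],
    [0,[0,0,105],[0,0,0]],
  ],
)

```text
clock: 10.35
tool_pos: [0.5006, 0.1828, 0.1479]
orientation: [179.9, -0.1, -90.6]
force: [0.4, 1.3, -0.3]
opening: 0.0864
gripper_force: 0.0
```

Call:
step_arm(
  rows=[
    [0,[0,20,30],[0,0,0]],
    [0,[0,45,60],[0,0,0]],
    [0,[0,70,95],[0,0,0]],
    [0,[0,80,130],[0,0,0]],
    [0,[0,80,160],[0,0,0]],
  ],
)

```text
clock: 10.77
tool_pos: [0.5012, 0.2651, 0.31]
orientation: [-179.9, 0.1, -90.5]
force: [0.8, -0.3, -0.1]
opening: 0.0875
gripper_force: 0.0
```

Call:
step_arm(
  rows=[
    [0,[0,0,0],[0,0,0]],
    [0,[0,0,0],[0,0,0]],
    [0,[0,0,0],[0,0,0]],
    [0,[0,0,0],[0,0,0]],
    [0,[0,0,0],[0,0,0]],
  ],
)

```text
clock: 11.18
tool_pos: [0.5008, 0.2627, 0.3055]
orientation: [179.9, -0.1, -90.6]
force: [-0.3, -0.2, -0.1]
opening: 0.0875
gripper_force: 0.0
```

```bash
python3 - <<'E'
from h import *
o,m,im=grab("w6"); print(o["clock"],o["tool_pos"],o["orientation"],o["opening"])
print(proj(m,np.array([[.5,.0612,.034],[.5,.122,.064],[.5,.242,.064],[.5,.303,.034]])))
E
```

```text
11.1833 [0.50078627 0.26274445 0.30549414] [ 1.79912558e+02 -7.92152119e-02 -9.05912401e+01] 0.08748200888582462
[[272.1626497    5.74361778]
 [272.66477603  57.28978504]
 [273.79174952 160.70418586]
 [274.27638102 200.57053781]]
```

View pics/w6.png

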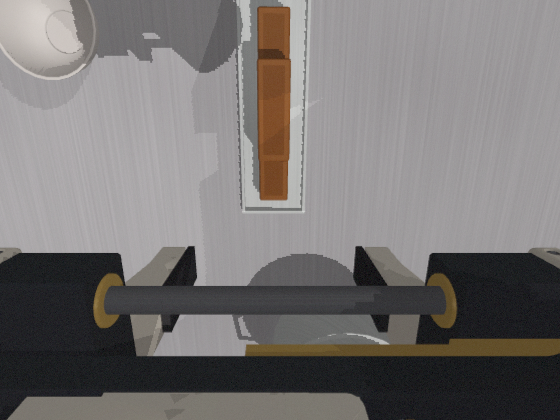

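```bash
python3 - <<'E'
from h import *
im=cv2.imread("pics/w6.png")[:,:,::-1]; m=load("w6.json"); b=brown(im)
for nm,rows,z in(("base_b",range(16,46,2),.034),("long",range(66,154,3),.064),("base_a",range(168,193,2),.034)):
    C=[]
    for r in rows:
        u=np.nonzero(b[r,200:340])[0]+200; C.append((back(m,(u[0]-.5,r),z)[:2]+back(m,(u[-1]+.5,r),z)[:2])*500)
    C=np.array(C); k=np.polyfit(C[:,1],C[:,0],1); print(nm,C.mean(0).round(1),"slope",np.degrees(k[0]).round(2),"x at 182 w/0.65deg",(C[:,0].mean()+(182-C[:,1].mean())*np.tan(np.radians(.65))).round(2))
v=np.nonzero(b[:,274])[0]; print(v[[0,-1]],back(m,(274,v[0]-.5),.034)[1]*1000,back(m,(274,v[-1]+.5),.034)[1]*1000)
g=im[:,266:282].astype(float).mean((1,2)).round(0); print(g[50:66],g[152:166])
for r in (57,58,59,159,160,161): print(r,(back(m,(274,r-.5),.064)[1]*1000).round(1))
E
```

```text
base_b [498.9  87.1] slope 2.09 x at 182 w/0.65deg 499.97
long [500.  180.5] slope 0.89 x at 182 w/0.65deg 499.99
base_a [501.3 273.3] slope 1.59 x at 182 w/0.65deg 500.27
[  7 199] 62.0118875424613 301.4194941122321
[57. 52. 52. 53. 52. 53. 53. 52. 54. 73. 89. 91. 90. 90. 90. 82.] [74. 75. 76. 84. 86. 87. 87. 85. 81. 74. 74. 74. 74. 75.]
57 121.2
58 122.2
59 123.3
159 239.2
160 240.5
161 241.7
```

The long block is centred within about 0.3 mm and aligned. Next I take a still look at the halves.

Call:
step_arm(
  rows=[
    [0,[5,-40,0],[0,0,0]],
    [0,[10,-80,0],[0,0,0]],
    [0,[15,-120,0],[0,0,0]],
    [0,[20,-160,0],[0,0,0]],
    [0,[25,-200,0],[0,0,0]],
  ],
)

```text
clock: 11.65
tool_pos: [0.5258, 0.0614, 0.3061]
orientation: [180.0, -0.0, -90.5]
force: [1.4, 0.5, -0.1]
opening: 0.0878
gripper_force: 0.0
```

Call:
step_arm(
  rows=[
    [0,[5,-30,-10],[0,0,0]],
    [0,[5,-43,-20],[0,0,0]],
    [0,[5,-43,-20],[0,0,0]],
    [0,[5,-43,-20],[0,0,0]],
    [0,[5,-43,-20],[0,0,0]],
  ],
)

```text
clock: 12.07
tool_pos: [0.5313, 0.0207, 0.2865]
orientation: [180.0, -0.0, -90.6]
force: [0.5, 0.8, 0.2]
opening: 0.0876
gripper_force: 0.0
```

```bash
python3 - <<'E'
from h import *
o,m,im=grab("w7"); b=brown(im); print(o["clock"],o["tool_pos"],o["orientation"],np.abs(o["qvel"]).max())
for n,x in [("half1",(.642,-.08,.015)),("half2",(.436,-.103,.015))]:
    uv=proj(m,np.array([x]))[0]; mk,c,s=comp(b,uv); print(uv,s); show(n,fit(m,mk,[x[0],x[1],*AN],(.054,.04,.03),.015))
E
```

```text
12.0667 [0.53130407 0.02065443 0.28645899] [ 1.79980988e+02 -1.62210490e-02 -9.05794753e+01] 0.9684298655244296
[186.97841648  95.90077656] [ 163   66   47   52 1592]
half1 [640.9 -83.3] yaw 107.9 err 0.102
[347.82220623  74.94214857] [ 326   43   50   55 1647]
half2 [ 434.5 -106.3] yaw 63.3 err 0.102
```

Call:
step_arm(
  rows=[
    [0,[27,-26,-15],[0,0,0.08]],
    [0,[54,-51,-35],[0,0,0.16]],
    [0,[82,-77,-55],[0,0,0.24]],
    [0,[110,-103,-80],[0,0,0.323]],
    [0,[110,-103,-115],[0,0,0.323]],
  ],
)

```text
clock: 12.53
tool_pos: [0.6468, -0.0845, 0.173]
orientation: [-179.7, -0.2, -71.7]
force: [1.5, 1.5, -0.9]
opening: 0.0874
gripper_force: 0.0
```

Call:
step_arm(
  rows=[
    [0,[0,0,-38],[0,0,0]],
    [0,[0,0,-76],[0,0,0]],
    [0,[0,0,-110],[0,0,0]],
    [0,[0,0,-138],[0,0,0]],
    [0,[0,0,-155],[0,0,0]],
  ],
)

```text
clock: 12.95
tool_pos: [0.6399, -0.0813, 0.013]
orientation: [179.8, 0.1, -72.0]
force: [0.4, 0.7, 0.4]
opening: 0.0878
gripper_force: 0.0
```

Call:
step_arm(
  rows=[
    [0,[0,0,-8],[0,0,0]],
    [0.3,[0,0,-8],[0,0,0]],
    [1,[0,0,-8],[0,0,0]],
    [1,[0,0,-8],[0,0,0]],
    [1,[0,0,-8],[0,0,0]],
  ],
)

```text
clock: 13.37
tool_pos: [0.6425, -0.0822, 0.0104]
orientation: [-179.8, -0.0, -72.0]
force: [0.2, 0.4, -0.0]
opening: 0.0663
gripper_force: 0.0
```

Call:
step_arm(
  rows=[
    [1,[0,0,0],[0,0,0]],
    [1,[0,0,0],[0,0,0]],
    [1,[0,0,0],[0,0,0]],
    [1,[0,0,0],[0,0,0]],
    [1,[0,0,0],[0,0,0]],
  ],
)

```text
clock: 13.78
tool_pos: [0.6415, -0.0827, 0.009]
orientation: [-180.0, -0.0, -72.1]
force: [-1.0, 0.2, 2.8]
opening: 0.0396
gripper_force: 30.0
```

Gripped. I'll carry it to the near (+x/base_b) end of the course, y≈88.

Call:
step_arm(
  rows=[
    [1,[0,0,8],[0,0,0]],
    [1,[0,0,25],[0,0,0]],
    [1,[0,0,50],[0,0,0]],
    [1,[0,0,80],[0,0,0]],
    [1,[-5,5,110],[0,0,0]],
  ],
)

```text
clock: 14.2
tool_pos: [0.636, -0.0783, 0.1195]
orientation: [179.9, -0.0, -72.1]
force: [0.5, 1.2, -0.7]
opening: 0.0399
gripper_force: 30.0
```

Call:
step_arm(
  rows=[
    [1,[-15,20,10],[0,0,-0.06]],
    [1,[-38,48,10],[0,0,-0.12]],
    [1,[-61,76,10],[0,0,-0.18]],
    [1,[-84,104,10],[0,0,-0.24]],
    [1,[-107,132,5],[0,0,-0.3]],
  ],
)

```text
clock: 14.62
tool_pos: [0.5285, 0.0553, 0.1247]
orientation: [-179.9, 0.0, -89.5]
force: [1.6, 1.5, -0.5]
opening: 0.0396
gripper_force: 30.0
```

Call:
step_arm(
  rows=[
    [1,[-15,20,0],[0,0,-0.023]],
    [1,[-26,32,-10],[0,0,-0.023]],
    [1,[-29,34.5,-20],[0,0,-0.023]],
    [1,[-29,34.5,-30],[0,0,-0.023]],
    [1,[-29,34.5,-36],[0,0,-0.023]],
  ],
)

```text
clock: 15.03
tool_pos: [0.4998, 0.0888, 0.0869]
orientation: [180.0, -0.0, -90.5]
force: [0.6, -1.0, -0.6]
opening: 0.0398
gripper_force: 30.0
```

Call:
step_arm(
  rows=[
    [1,[0,0,0],[0,0,0]],
    [1,[0,0,0],[0,0,0]],
    [1,[0,0,0],[0,0,0]],
    [1,[0,0,0],[0,0,0]],
    [1,[0,0,0],[0,0,0]],
  ],
)

```text
clock: 15.45
tool_pos: [0.5006, 0.0886, 0.0879]
orientation: [-180.0, 0.0, -90.6]
force: [0.8, -0.0, -1.6]
opening: 0.0397
gripper_force: 30.0
```

```bash
python3 - <<'E'
from h import *
o,m,im=grab("w8"); print(o["clock"],o["tool_pos"],o["orientation"],o["opening"],o["force"])
zt=o["tool_pos"][2]-.009+.03; print(zt,proj(m,np.array([[.499,.0615,.034],[.499,.0615,.004],[.499,.0615,zt],[.499,.0615,zt-.03],[.5,.117,zt]])))
E
```

```text
15.45 [0.50063009 0.08860885 0.08787845] [-1.79971045e+02  1.47362163e-02 -9.06126088e+01] 0.03965123323999833 [ 0.76396802 -0.04527584 -1.61545692]
0.10887844582294871 [[274.84610044 191.00150653]
 [274.83005778 181.82230549]
 [274.91344905 229.5366801 ]
 [274.87987698 210.3275929 ]
 [274.0744111  329.55222777]]
```

View pics/w8.png

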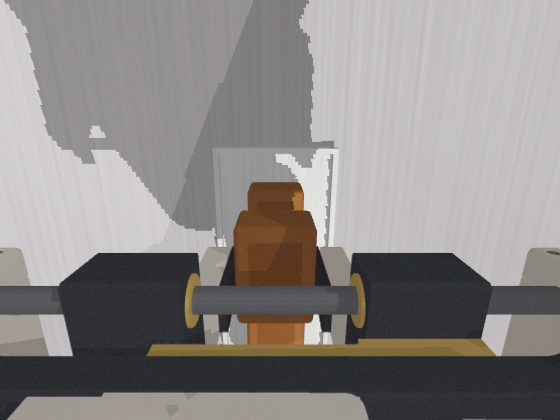

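The held half's front bottom edge is at row ~210 (cols 235–317). The base_b front is at row ~182 (cols 248–304). I'll compute the numbers.

```bash
cat >> h.py <<'E'
def wid(im,rows,lo=200,hi=350):
    b=brown(im); return [(r,)+tuple((np.nonzero(b[r,lo:hi])[0][[0,-1]]+lo).tolist()) if b[r,lo:hi].any() else (r,) for r in rows]
E
python3 - <<'E'
from h import *
im=cv2.imread("pics/w8.png")[:,:,::-1]; m=load("w8.json")
print(wid(im,range(178,262,2)))
g=im[:,262:288].astype(float).mean((1,2)).round(); print(g[176:250])
E
```

```text
[(178,), (180,), (182,), (184, 251, 299), (186, 250, 300), (188, 250, 301), (190, 249, 301), (192, 248, 302), (194, 248, 303), (196, 248, 303), (198, 248, 303), (200, 248, 302), (202, 248, 302), (204, 248, 302), (206, 248, 302), (208, 248, 302), (210, 248, 302), (212, 241, 308), (214, 240, 309), (216, 239, 310), (218, 238, 311), (220, 238, 312), (222, 237, 312), (224, 236, 313), (226, 236, 314), (228, 235, 314), (230, 234, 315), (232, 234, 315), (234, 234, 315), (236, 234, 315), (238, 234, 315), (240, 234, 315), (242, 234, 315), (244, 234, 315), (246, 234, 315), (248, 234, 316), (250, 234, 316), (252, 234, 316), (254, 234, 316), (256, 234, 316), (258, 234, 316), (260, 234, 316)]
[150. 150. 150. 150. 150. 143.  83.  62.  62.  62.  63.  62.  63.  62.
  65.  67.  69.  68.  67.  68.  68.  69.  68.  67.  68.  65.  59.  60.
  59.  59.  60.  59.  60.  60.  62.  62.  62.  62.  62.  61.  63.  63.
  64.  66.  66.  67.  68.  68.  68.  70.  73.  76.  77.  78.  78.  79.
  77.  78.  77.  77.  77.  76.  76.  77.  76.  76.  75.  68.  65.  65.
  64.  65.  64.  63.]
```

Call:
step_arm(
  rows=[
    [1,[0,0,-10],[0,0,0]],
    [1,[0,-0.3,-22],[0,0,0]],
    [1,[0,-0.3,-32],[0,0,0]],
    [1,[0,-0.3,-38],[0,0,0]],
    [1,[0,-0.3,-40],[0,0,0]],
  ],
)

```text
clock: 15.92
tool_pos: [0.4994, 0.0881, 0.046]
orientation: [179.9, -0.1, -90.6]
force: [0.8, 0.7, -1.1]
opening: 0.04
gripper_force: 30.0
```

Call:
step_arm(
  rows=[
    [1,[0,0,0],[0,0,0]],
    [1,[0,0,0],[0,0,0]],
    [1,[0,0,0],[0,0,0]],
    [1,[0,0,0],[0,0,0]],
    [1,[0,0,0],[0,0,0]],
  ],
)

```text
clock: 16.33
tool_pos: [0.5005, 0.0887, 0.048]
orientation: [-180.0, 0.0, -90.6]
force: [-0.8, -1.2, -2.3]
opening: 0.04
gripper_force: 30.0
```

```bash
python3 - <<'E'
from h import *
o,m,im=grab("w9"); print(o["clock"],o["tool_pos"],o["orientation"],o["force"])
zt=o["tool_pos"][2]+.021; X=np.array([[.499,.061,.034],[.499,.061,.005],[.499,.061,zt],[.499,.061,zt-.029]]);print(zt,proj(m,X).round(1))
for z in (.034,.019,.005,zt,zt-.015): print(round(z,3),"edges of base/held at x +-.0195:",proj(m,np.array([[.5185,.061,z],[.4795,.061,z]]))[:,0].round(1), "row",proj(m,np.array([[.4795,.061,z]]))[:,1].round(1))
print(wid(im,range(150,256,2)))
g=im[:,262:288].astype(float).mean((1,2)).round(); print(g[140:240])
E
```

```text
16.3333 [0.5004598  0.0886905  0.04797467] [-1.79958789e+02  2.45113987e-02 -9.05694856e+01] [-0.75989426 -1.18805768 -2.29883445]
0.06897467480395716 [[274.6 206.8]
 [274.6 194.1]
 [274.6 228.4]
 [274.6 209.9]]
0.034 edges of base/held at x +-.0195: [240.6 308.6] row [206.5]
0.019 edges of base/held at x +-.0195: [243.2 306.1] row [199.5]
0.005 edges of base/held at x +-.0195: [245.2 304.1] row [193.8]
0.069 edges of base/held at x +-.0195: [232.9 316.3] row [228.]
0.054 edges of base/held at x +-.0195: [236.6 312.6] row [217.7]
[(150,), (152,), (154,), (156,), (158,), (160,), (162,), (164,), (166,), (168,), (170,), (172,), (174,), (176,), (178,), (180,), (182,), (184,), (186,), (188,), (190,), (192,), (194,), (196, 248, 302), (198, 246, 304), (200, 245, 305), (202, 245, 305), (204, 244, 306), (206, 243, 307), (208, 243, 307), (210, 242, 308), (212, 241, 309), (214, 240, 309), (216, 239, 310), (218, 238, 311), (220, 238, 312), (222, 237, 312), (224, 236, 313), (226, 236, 314), (228, 235, 314), (230, 234, 315), (232, 234, 315), (234, 234, 315), (236, 234, 315), (238, 234, 315), (240, 234, 315), (242, 234, 315), (244, 234, 315), (246, 234, 315), (248, 234, 316), (250, 234, 316), (252, 234, 316), (254, 234, 316)]
[135. 135. 135. 135. 135. 134. 134. 135. 135. 135. 134. 135. 135. 139.
 144. 149. 157. 157. 157. 157. 157. 157. 157. 157. 157. 158. 157. 157.
 157. 157. 157. 157. 157. 157. 157. 157. 157. 157. 157. 157. 157. 157.
 157. 157. 157. 158. 157. 158. 157. 157. 157. 158. 157. 157. 150.  70.
  67.  67.  66.  68.  66.  67.  67.  67.  67.  68.  69.  71.  71.  72.
  70.  66.  66.  68.  67.  67.  67.  67.  67.  66.  67.  67.  68.  67.
  66.  68.  68.  69.  71.  71.  73.  72.  72.  72.  72.  72.  73.  72.
  72.  72.]
```

Call:
step_arm(
  rows=[
    [1,[-0.3,-0.3,-1],[0,0,0]],
    [1,[-0.3,-0.3,-2],[0,0,0]],
    [1,[-0.3,-0.3,-3],[0,0,0]],
    [1,[-0.3,-0.3,-4],[0,0,0]],
    [1,[-0.3,-0.3,-4.6],[0,0,0]],
  ],
)

```text
clock: 16.8
tool_pos: [0.4998, 0.0882, 0.0429]
orientation: [180.0, -0.0, -90.6]
force: [-4.3, 0.2, 11.0]
opening: 0.0397
gripper_force: 30.0
```

Call:
step_arm(
  rows=[
    [1,[0,0,0],[0,0,0]],
    [1,[0,0,0],[0,0,0]],
    [1,[0,0,0],[0,0,0]],
    [1,[0,0,0],[0,0,0]],
    [1,[0,0,0],[0,0,0]],
  ],
)

```text
clock: 17.22
tool_pos: [0.4999, 0.0882, 0.043]
orientation: [180.0, -0.0, -90.6]
force: [-1.3, -0.4, 1.7]
opening: 0.0398
gripper_force: 30.0
```

Contact is gentle. I'll release, rise and go for half_2.

Call:
step_arm(
  rows=[
    [0.9,[0,0,0],[0,0,0]],
    [0.5,[0,0,0],[0,0,0]],
    [0.2,[0,0,0],[0,0,0]],
    [0,[0,0,0],[0,0,0]],
    [0,[0,0,0],[0,0,0]],
  ],
)

```text
clock: 17.63
tool_pos: [0.5, 0.0883, 0.0429]
orientation: [-180.0, 0.0, -90.6]
force: [-0.4, -0.3, -0.5]
opening: 0.0585
gripper_force: 0.0
```

Call:
step_arm(
  rows=[
    [0,[0,0,0],[0,0,0]],
    [0,[0,0,10],[0,0,0]],
    [0,[0,0,35],[0,0,0]],
    [0,[0,0,70],[0,0,0]],
    [0,[-5,-20,100],[0,0,-0.03]],
  ],
)

```text
clock: 18.05
tool_pos: [0.4961, 0.0697, 0.1453]
orientation: [-179.9, -0.0, -92.1]
force: [1.7, 0.3, 0.3]
opening: 0.0865
gripper_force: 0.0
```

Call:
step_arm(
  rows=[
    [0,[-12,-35,15],[0,0,-0.09]],
    [0,[-24,-70,25],[0,0,-0.18]],
    [0,[-36,-105,25],[0,0,-0.27]],
    [0,[-48,-135,15],[0,0,-0.36]],
    [0,[-60,-160,0],[0,0,-0.4255]],
  ],
)

```text
clock: 18.47
tool_pos: [0.4353, -0.0933, 0.1451]
orientation: [-179.8, 0.2, -116.9]
force: [0.0, -0.3, -0.6]
opening: 0.0878
gripper_force: 0.0
```

Call:
step_arm(
  rows=[
    [0,[0,-10,-10],[0,0,0]],
    [0,[0,-13.5,-30],[0,0,0]],
    [0,[0,-13.5,-60],[0,0,0]],
    [0,[0,-13.5,-90],[0,0,0]],
    [0,[0,-13.5,-115],[0,0,0]],
  ],
)

```text
clock: 18.88
tool_pos: [0.4348, -0.1055, 0.0274]
orientation: [-180.0, 0.0, -116.7]
force: [-0.3, -0.1, 0.1]
opening: 0.0877
gripper_force: 0.0
```

Call:
step_arm(
  rows=[
    [0,[0,0,-10],[0,0,0]],
    [0,[0,0,-20],[0,0,0]],
    [0,[0,0,-20],[0,0,0]],
    [0,[0,0,-20],[0,0,0]],
    [0,[0,0,-20],[0,0,0]],
  ],
)

```text
clock: 19.3
tool_pos: [0.4355, -0.1052, 0.0088]
orientation: [-179.9, 0.0, -116.7]
force: [0.4, 0.1, -0.8]
opening: 0.0878
gripper_force: 0.0
```

Call:
step_arm(
  rows=[
    [0.3,[0,0,0],[0,0,0]],
    [1,[0,0,0],[0,0,0]],
    [1,[0,0,0],[0,0,0]],
    [1,[0,0,0],[0,0,0]],
    [1,[0,0,0],[0,0,0]],
  ],
)

```text
clock: 19.72
tool_pos: [0.4351, -0.1052, 0.0082]
orientation: [-180.0, 0.0, -116.7]
force: [-0.1, 0.7, 0.6]
opening: 0.0598
gripper_force: 0.0
```

Call:
step_arm(
  rows=[
    [1,[0,0,0],[0,0,0]],
    [1,[0,0,0],[0,0,0]],
    [1,[0,0,0],[0,0,0]],
    [1,[0,0,0],[0,0,0]],
    [1,[0,0,0],[0,0,0]],
  ],
)

```text
clock: 20.13
tool_pos: [0.4349, -0.1053, 0.008]
orientation: [180.0, -0.0, -116.7]
force: [0.4, 0.1, 1.2]
opening: 0.0396
gripper_force: 29.8
```

Call:
step_arm(
  rows=[
    [1,[0,0,8],[0,0,0]],
    [1,[0,0,25],[0,0,0]],
    [1,[0,0,55],[0,0,0]],
    [1,[0,0,90],[0,0,0]],
    [1,[0,5,121],[0,0,0]],
  ],
)

```text
clock: 20.55
tool_pos: [0.4344, -0.1007, 0.1311]
orientation: [180.0, -0.0, -116.7]
force: [1.0, -0.6, -1.0]
opening: 0.04
gripper_force: 29.8
```

Call:
step_arm(
  rows=[
    [1,[4,20,10],[0,0,0.08]],
    [1,[10,55,10],[0,0,0.16]],
    [1,[17,92,10],[0,0,0.24]],
    [1,[24,130,10],[0,0,0.32]],
    [1,[31,168,10],[0,0,0.4]],
  ],
)

```text
clock: 20.97
tool_pos: [0.4657, 0.0693, 0.1399]
orientation: [-180.0, 0.0, -93.6]
force: [1.9, -0.3, -0.8]
opening: 0.0401
gripper_force: 29.8
```

Call:
step_arm(
  rows=[
    [1,[7,38,0],[0,0,0.0555]],
    [1,[14,76,0],[0,0,0.0555]],
    [1,[21,114,0],[0,0,0.0555]],
    [1,[28,152,0],[0,0,0.0555]],
    [1,[33,185,-5],[0,0,0.0555]],
  ],
)

```text
clock: 21.38
tool_pos: [0.4994, 0.2555, 0.1353]
orientation: [-179.9, 0.1, -90.5]
force: [0.0, 0.2, -0.1]
opening: 0.0397
gripper_force: 29.8
```

Call:
step_arm(
  rows=[
    [1,[3,20,-15],[0,0,0]],
    [1,[3,24.5,-25],[0,0,0]],
    [1,[3,24.5,-40],[0,0,0]],
    [1,[3,24.5,-45],[0,0,0]],
    [1,[3,24.5,-45],[0,0,0]],
  ],
)

```text
clock: 21.8
tool_pos: [0.5008, 0.2759, 0.0877]
orientation: [179.9, -0.1, -90.6]
force: [-0.2, -0.6, -1.3]
opening: 0.0399
gripper_force: 29.8
```

Call:
step_arm(
  rows=[
    [1,[0,0,0],[0,0,0]],
    [1,[0,0,0],[0,0,0]],
    [1,[0,0,0],[0,0,0]],
    [1,[0,0,0],[0,0,0]],
    [1,[0,0,0],[0,0,0]],
  ],
)

```text
clock: 22.22
tool_pos: [0.5022, 0.2772, 0.0896]
orientation: [-180.0, 0.0, -90.6]
force: [-0.2, -0.4, -0.9]
opening: 0.0399
gripper_force: 29.8
```

```bash
python3 - <<'E'
from h import *
o,m,im=grab("w10"); print(o["clock"],o["tool_pos"],o["orientation"],o["opening"],o["force"])
zt=o["tool_pos"][2]+.0215; print(zt,proj(m,np.array([[.5,.122,.064],[.5,.242,.064],[.501,.249,zt],[.501,.249,zt-.029]])).round(1))
E
```

```text
22.2167 [0.50216347 0.2772232  0.08963897] [-1.79958375e+02  4.51001942e-02 -9.05876149e+01] 0.03986020253215101 [-0.1641724  -0.38676527 -0.90276399]
0.1111389747937721 [[273.4 -49.4]
 [275.7 189.2]
 [273.9 227.8]
 [274.  209.3]]
```

View pics/w10.png

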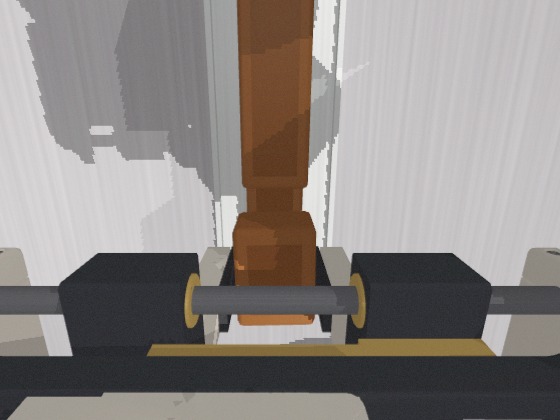

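The held half spans rows ~211–323. The long block's rear end is at row ~189, with base_a showing between them. I'll measure the gap.

```bash
python3 - <<'E'
from h import *
im=cv2.imread("pics/w10.png")[:,:,::-1]; m=load("w10.json"); zt=.1111
print(wid(im,list(range(150,184,8))+list(range(184,236,2))+list(range(236,340,10))))
g=im[:,262:288].astype(float).mean((1,2)).round(); print(g[180:235])
for r in (187,188,189,190): print(r,(back(m,(275,r-.5),.063)*1000).round(1))
for r in (210,211,212): print(r,(back(m,(275,r-.5),zt-.029)*1000).round(1))
def cx(r,a,b,z): print("cx",r,(back(m,((a+b)/2,r),z)*1000).round(2))
for r in (150,166,182):
    t=wid(im,[r])[0]; cx(*t,.064)
for r in (194,200,206): cx(*wid(im,[r])[0],.034)
for r in (236,246): cx(*wid(im,[r])[0],zt)
E
```

```text
[(150, 242, 308), (158, 242, 307), (166, 242, 307), (174, 242, 307), (182, 242, 306), (184, 243, 306), (186, 244, 304), (188, 247, 302), (190, 247, 301), (192, 247, 301), (194, 247, 301), (196, 247, 301), (198, 247, 301), (200, 247, 301), (202, 247, 301), (204, 247, 301), (206, 247, 301), (208, 247, 301), (210, 247, 301), (212, 246, 306), (214, 240, 308), (216, 239, 309), (218, 238, 310), (220, 238, 311), (222, 237, 311), (224, 236, 312), (226, 235, 313), (228, 235, 313), (230, 234, 314), (232, 233, 315), (234, 233, 315), (236, 233, 315), (246, 233, 315), (256, 233, 315), (266, 234, 315), (276, 234, 315), (286,), (296,), (306,), (316, 238, 313), (326,), (336,)]
[71. 71. 70. 70. 69. 69. 68. 65. 63. 62. 61. 61. 62. 61. 61. 61. 61. 62.
 62. 61. 61. 61. 61. 61. 62. 61. 60. 61. 61. 61. 60. 62. 64. 64. 65. 63.
 64. 64. 64. 64. 64. 64. 64. 63. 63. 64. 66. 67. 69. 71. 74. 74. 74. 74.
 74.]
187 [500.4 240.6  63. ]
188 [500.4 241.2  63. ]
189 [500.4 241.8  63. ]
190 [500.4 242.4  63. ]
210 [500.5 249.2  82.1]
211 [500.5 249.7  82.1]
212 [500.5 250.3  82.1]
cx 150 [500.17 218.65  64.  ]
cx 166 [500.55 227.97  64.  ]
cx 182 [500.95 237.58  64.  ]
cx 194 [501.18 252.73  34.  ]
cx 200 [501.23 257.1   34.  ]
cx 206 [501.27 261.53  34.  ]
cx 236 [501.   253.14 111.1 ]
cx 246 [501.06 258.24 111.1 ]
```

Call:
step_arm(
  rows=[
    [1,[0,0,-10],[0,0,0]],
    [1,[0,-1,-22],[0,0,0]],
    [1,[0,-1,-33],[0,0,0]],
    [1,[0,-1,-40],[0,0,0]],
    [1,[0,-1,-42.5],[0,0,0]],
  ],
)

```text
clock: 22.68
tool_pos: [0.5012, 0.2755, 0.0446]
orientation: [179.9, -0.1, -90.6]
force: [-0.5, 0.3, -0.0]
opening: 0.0399
gripper_force: 29.8
```

Call:
step_arm(
  rows=[
    [1,[0,0,0],[0,0,0]],
    [1,[0,0,0],[0,0,0]],
    [1,[0,0,0],[0,0,0]],
    [1,[0,0,0],[0,0,0]],
    [1,[0,0,0],[0,0,0]],
  ],
)

```text
clock: 23.1
tool_pos: [0.5021, 0.2765, 0.047]
orientation: [-180.0, 0.0, -90.6]
force: [-0.8, 0.1, -0.1]
opening: 0.0395
gripper_force: 29.8
```

```bash
python3 - <<'E'
from h import *
o,m,im=grab("w11"); print(o["clock"],o["tool_pos"],o["orientation"],o["force"]); zt=o["tool_pos"][2]+.022
print(wid(im,list(range(170,236,2)),180,370))
g=im[:,262:288].astype(float).mean((1,2)).round(); print(g[180:235])
for r in (190,195,200,205): print(r,(back(m,(275,r-.5),.063)*1000).round(1))
for r in (210,211,212,213): print(r,(back(m,(275,r-.5),zt-.029)*1000).round(1))
for r in (230,231): print(r,(back(m,(275,r-.5),zt)*1000).round(1))
def cx(r,a,b,z): print("cx",r,(back(m,((a+b)/2,r),z)*1000).round(2))
for r in (130,150,170,182): cx(*wid(im,[r],180,370)[0],.064)
for r in (236,246): cx(*wid(im,[r])[0],zt)
E
```

```text
23.1 [0.50212741 0.27645857 0.04695211] [-1.79965318e+02  3.80480556e-02 -9.05716081e+01] [-0.75926602  0.10108558 -0.06088779]
[(170, 232, 317), (172, 232, 317), (174, 232, 317), (176, 232, 316), (178, 233, 316), (180, 233, 316), (182, 233, 316), (184, 233, 316), (186, 233, 316), (188, 233, 316), (190, 233, 316), (192, 233, 316), (194, 233, 316), (196, 233, 316), (198, 233, 316), (200, 233, 315), (202, 234, 315), (204, 234, 315), (206, 235, 314), (208, 236, 313), (210, 240, 308), (212, 240, 308), (214, 240, 309), (216, 239, 310), (218, 238, 310), (220, 237, 311), (222, 237, 312), (224, 236, 312), (226, 235, 313), (228, 234, 313), (230, 234, 314), (232, 233, 315), (234, 233, 315)]
[67. 66. 67. 66. 67. 67. 66. 66. 67. 67. 66. 66. 65. 65. 65. 67. 71. 75.
 75. 75. 75. 75. 74. 75. 75. 75. 74. 73. 72. 70. 68. 68. 69. 69. 68. 68.
 69. 69. 68. 70. 69. 69. 68. 68. 69. 67. 70. 70. 71. 72. 74. 74. 74. 74.
 75.]
190 [500.3 231.3  63. ]
195 [500.3 233.7  63. ]
200 [500.4 236.1  63. ]
205 [500.4 238.6  63. ]
210 [500.5 248.3  40. ]
211 [500.5 248.8  40. ]
212 [500.5 249.4  40. ]
213 [500.5 250.   40. ]
230 [500.5 248.9  69. ]
231 [500.5 249.4  69. ]
cx 130 [500.06 204.32  64.  ]
cx 150 [500.14 212.99  64.  ]
cx 170 [500.45 221.97  64.  ]
cx 182 [500.51 227.53  64.  ]
cx 236 [500.98 252.19  68.95]
cx 246 [501.03 257.26  68.95]
```

Call:
step_arm(
  rows=[
    [1,[0,0,-1],[0,0,0]],
    [1,[0,0,-2],[0,0,0]],
    [1,[0,0,-3],[0,0,0]],
    [1,[0,0,-4],[0,0,0]],
    [1,[0,0,-4.6],[0,0,0]],
  ],
)

```text
clock: 23.57
tool_pos: [0.5019, 0.2761, 0.042]
orientation: [180.0, -0.0, -90.6]
force: [-3.3, -0.4, 8.6]
opening: 0.0401
gripper_force: 29.8
```

Call:
step_arm(
  rows=[
    [1,[0,0,0],[0,0,0]],
    [1,[0,0,0],[0,0,0]],
    [1,[0,0,0],[0,0,0]],
    [1,[0,0,0],[0,0,0]],
    [1,[0,0,0],[0,0,0]],
  ],
)

```text
clock: 23.98
tool_pos: [0.5019, 0.2762, 0.042]
orientation: [180.0, -0.0, -90.6]
force: [-2.2, -0.8, 3.1]
opening: 0.0403
gripper_force: 29.8
```

Call:
step_arm(
  rows=[
    [0.9,[0,0,0],[0,0,0]],
    [0.5,[0,0,0],[0,0,0]],
    [0.2,[0,0,0],[0,0,0]],
    [0,[0,0,0],[0,0,0]],
    [0,[0,0,0],[0,0,0]],
  ],
)

```text
clock: 24.4
tool_pos: [0.502, 0.2763, 0.0417]
orientation: [180.0, -0.0, -90.6]
force: [0.3, -0.7, -0.6]
opening: 0.0586
gripper_force: 0.0
```

Call:
step_arm(
  rows=[
    [0,[0,0,0],[0,0,0]],
    [0,[0,0,10],[0,0,0]],
    [0,[0,0,35],[0,0,0]],
    [0,[0,0,70],[0,0,0]],
    [0,[0,0,105],[0,0,0]],
  ],
)

```text
clock: 24.82
tool_pos: [0.5014, 0.2757, 0.1481]
orientation: [179.9, -0.1, -90.6]
force: [0.4, 0.6, 0.6]
opening: 0.0862
gripper_force: 0.0
```

Call:
step_arm(
  rows=[
    [0,[0,0,38],[0,0,0]],
    [0,[0,0,76],[0,0,0]],
    [0,[0,0,114],[0,0,0]],
    [0,[0,0,152],[0,0,0]],
    [0,[0,0,180],[0,0,0]],
  ],
)

```text
clock: 25.23
tool_pos: [0.5022, 0.276, 0.3318]
orientation: [-179.8, 0.1, -90.6]
force: [1.4, 0.3, 0.5]
opening: 0.0876
gripper_force: 0.0
```

Call:
step_arm(
  rows=[
    [0,[0,0,20],[0,0,0]],
    [0,[0,0,20],[0,0,0]],
    [0,[0,0,20],[0,0,0]],
    [0,[0,0,20],[0,0,0]],
    [0,[0,0,20],[0,0,0]],
  ],
)

```text
clock: 25.65
tool_pos: [0.5014, 0.2759, 0.3459]
orientation: [179.9, -0.1, -90.6]
force: [-0.2, 0.6, 0.1]
opening: 0.0878
gripper_force: 0.0
```

```bash
python3 - <<'E'
from h import *
o,m,im=grab("w12"); print(o["clock"],o["tool_pos"],o["orientation"],o["opening"])
b=brown(im); mk,c,s=comp(b,(274,110)); print(s)
g=im[:,266:282].astype(float).mean((1,2)).round().astype(int); P=proj(m,np.array([[.4989,.061,.064],[.4992,.115,.064],[.4993,.122,.064],[.5006,.242,.064],[.5007,.249,.064],[.5013,.303,.064],[.5013,.303,.004]])); print(P.round(1))
for a,bb in ((1,2),(3,4)): r0=int(P[a,1])-5;r1=int(P[bb,1])+6; print(r0,g[r0:r1])
print(g[int(P[5,1])-6:int(P[5,1])+10],int(P[5,1])-6, g[:25])
for nm,y0,y1 in(("h1",.066,.110),("long",.127,.237),("h2",.254,.298)):
    r0,r1=proj(m,np.array([[.5,y0,.064],[.5,y1,.064]]))[:,1]; C=[]
    for r in range(int(r0),int(r1),2):
        u=np.nonzero(b[r,200:340])[0]+200; C.append(np.r_[(back(m,(u[0]-.5,r),.064)[:2]+back(m,(u[-1]+.5,r),.064)[:2])*500,(u[-1]-u[0]+1)])
    C=np.array(C); print(nm,C.mean(0).round(2),"x-axisline",(C[:,0].mean()-(C[:,1].mean()-182)*np.tan(np.radians(.65))).round(2))
E
python3 - <<'E'
import cv2; im=cv2.imread("pics/w12.png")[0:230,150:400]; cv2.imwrite("pics/w12c.png",cv2.resize(im,None,fx=2.6,fy=2.6,interpolation=cv2.INTER_CUBIC))
E
```

```text
25.65 [0.50139068 0.27585787 0.34588367] [ 1.79916996e+02 -6.35169169e-02 -9.05767434e+01] 0.08777913893507508
[ 259    0   31  189 5483]
[[273.6  -4.1]
 [273.8  45.1]
 [273.8  51.2]
 [273.7 146.9]
 [273.7 152. ]
 [273.7 189.8]
 [273.7 181.1]]
40 [91 91 88 82 71 60 59 43 47 52 52 53 57 77 91 90 90]
141 [80 87 86 86 87 81 49 46 45 45 46 58 74 87 86 86]
[ 75  80  87  87  87  93 138 184 181 150 114 114 140 184 181 163] 183 [91 91 87 81 82 82 81 82 81 80 82 81 81 81 81 82 81 81 81 81 81 80 81 81
 81]
h1 [498.62  85.96  31.  ] x-axisline 499.71
long [500.04 178.9   29.18] x-axisline 500.07
h2 [500.67 274.38  27.12] x-axisline 499.62
```

View pics/w12c.png

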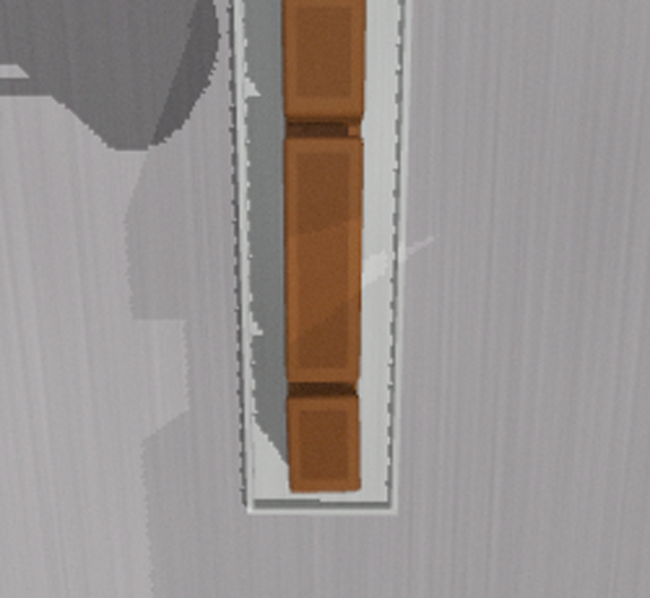

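From the crop, the upper course sits straight on the base: gaps at crop rows ~128 and ~388, far end flush at row ~490, lateral error ≤0.4 mm. One last check of the near end.

Call:
step_arm(
  rows=[
    [0,[0,-40,-10],[0,0,0]],
    [0,[0,-80,-20],[0,0,0]],
    [0,[0,-120,-30],[0,0,0]],
    [0,[0,-160,-40],[0,0,0]],
    [0,[0,-196,-50],[0,0,0]],
  ],
)

```text
clock: 26.12
tool_pos: [0.501, 0.0781, 0.2958]
orientation: [179.9, -0.0, -90.5]
force: [0.6, -0.2, 0.2]
opening: 0.0873
gripper_force: 0.0
```

Call:
step_arm(
  rows=[
    [0,[0,0,0],[0,0,0]],
    [0,[0,0,0],[0,0,0]],
    [0,[0,0,0],[0,0,0]],
    [0,[0,0,0],[0,0,0]],
    [0,[0,0,0],[0,0,0]],
  ],
)

```text
clock: 26.53
tool_pos: [0.5021, 0.0812, 0.2969]
orientation: [180.0, -0.0, -90.5]
force: [0.1, 0.8, 0.1]
opening: 0.0873
gripper_force: 0.0
```

```bash
python3 - <<'E'
from h import *
o,m,im=grab("w13"); print(o["clock"],o["tool_pos"])
P=proj(m,np.array([[.499,.061,.004],[.499,.061,.034],[.499,.061,.064],[.499,.115,.064],[.4993,.122,.064]])); print(P.round(1))
r=int(P[0,1]); print(r-8,im[r-8:r+22,266:282].astype(float).mean((1,2)).round().astype(int)); print(wid(im,range(r-4,r+24,2)))
r=int(P[3,1]); print(r-6,im[r-6:r+14,266:282].astype(float).mean((1,2)).round().astype(int))
a=max(0,int(P[0,1])-45); cv2.imwrite("pics/w13c.png",cv2.resize(im[a:a+110,210:340],None,fx=5,fy=5,interpolation=cv2.INTER_CUBIC)[:,:,::-1])
E
```

```text
26.5333 [0.50209372 0.08121039 0.29685585]
[[275.8 155.5]
 [275.9 158.5]
 [275.9 161.9]
 [276.3 203.5]
 [276.1 208.6]]
147 [114 114 114 114 114 114 115 114 109  61  43  43  43  44  50  65  78  84
  84  83  83  74  73  74  72  73  73  74  72  73]
[(151,), (153,), (155,), (157, 264, 288), (159, 263, 290), (161, 262, 290), (163, 261, 291), (165, 261, 291), (167, 261, 291), (169, 261, 291), (171, 261, 291), (173, 262, 291), (175, 262, 291), (177, 262, 291)]
197 [81 86 85 86 82 68 44 43 43 44 44 46 56 70 83 85 85 83 75 73]
```

View pics/w13c.png

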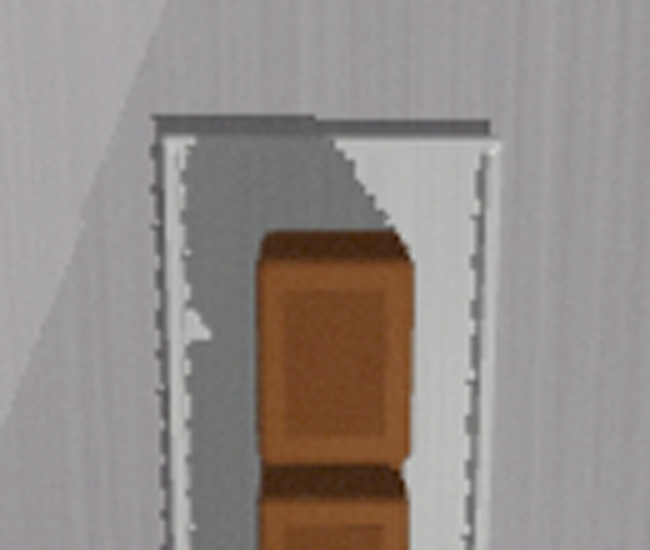

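The near end is flush: front faces lie in one plane, with bottom edge at row ~156 and top edge at ~162, as predicted. Handing in.

```bash
python3 -c "
from plant import ctrl
print(ctrl.close_job())"
```

```text
the job is handed in; nothing more can be done
None
```

I laid the second course and handed the job in at about 26.5 s: the long block is centred over the joint and the two halves sit flush at the ends, with about 0.4 mm sideways error or less in the wrist-camera checks. Every block was set down gently and released.

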